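Reverse the condiment row

ROBOT

A 6-joint arm with a two-finger parallel gripper is mounted at the origin on the work surface. World frame = base frame: x ahead of the robot, y to its left, z up, the work surface at z = 0. Lengths are in mm, angles in degrees, forces in N, time in s.
With the tool pointing down it reaches from about 350 to 850 mm from the base axis. Payload 8.1 kg.
Tool frame: the origin (TCP) lies midway between the tips of the shut fingers; the grasp point (between the pads) lies grip_depth behind it (grip_depth is the distance from the TCP to the grasp point, in mm); z points along the fingers, y is the line along which they close (so a half turn about z gives the same grasp; the last joint's range is limited). The gripper opens to 85 mm and grips with 20 to 120 N. Pads are 22 mm wide; open, the fingers measure 114 mm over their backs; the gripper's body (76 mm by 85 mm) begins 54 mm behind the grasp point. The pads swing forward as they close: fully open they stand 13 mm farther back than shut.
Start: joints at [71.138, 7.471, 85.268, -0, 87.261, -4.893], TCP at [144.813, 582.267, 231.292] pointing down, gripper open.
Joint ranges: [-169.43, 169.43], [-51.17, 129.36], [1.28, 143.12], [-76.62, 256.62], [0, 156.53], [-152.29, 152.29]. Speed limits (degrees/s): [136.94, 136.94, 159.86, 180, 180, 180].

INTERFACE

Orientations are given as [roll, pitch, yaw] about the fixed x, y, z axes, in that order (R = Rz(yaw) Ry(pitch) Rx(roll)).
In Python, from bench import sense, snapshot, hand_in, grip_depth gives the robot as it stands. The module is installed in compiled form; this text tells all that it offers.
- The arm moves only by the tool apply_moves, never from a script. Its argument "series" is text: rows parted by semicolons, each of 5 numbers parted by spaces: the shift along the tool's x, y, z each as a share of 0.3 m, from -1 to 1, then the turn about the tool's z as a share of 2 rad, from -1 to 1, then the gripper's target within -1 to 1 (shut at 1, half-way at 0, fully open at -1). In form: tx ty tz twist gripper; .... A call has 1 to 5 rows; each row shifts and turns the commanded pose from where the row before left it, along the tool's axes as they then stand; what a row does not reach is not made up. A row lasts 1/12 s, in which the tool goes at most 41.7 mm and 7.16 degrees, less where a joint would pass 70% of its speed; a pose out of reach is approached as far as the arm can. A call with a number of a shift or a turn outside -1 to 1 is refused whole. A call with a gripper value outside its range is refused whole. The fingers move at their own pace and stop on an object; "squeeze" is the grip in N (left out, the last holds). Time passes only in rows, so rows that do not move let the fingers close. It gives the time, the measured TCP pose, the force, the opening and the grip force at its end, in the units of the state.
- sense(): the state, without advancing time (a new reading comes with each control period).
- snapshot(name): name is "scene" or "top" or "wrist"; returns a dict with "frame" (420x560x3 uint8, blue, green, red), "depth" (420x560 float32, mm along the optical axis (not along the pixel's ray), 0 where there is no reading), "intrinsics" (3x3 intrinsics, pixels), "extrinsics" (4x4, takes a point from camera to world coordinates); the wrist camera has in their place "tool_from_camera" (4x4, takes a point from camera to tool coordinates, whose origin is the TCP and whose axes are the flange's). Camera axes: x right, y down, z forward; pixel columns grow to the right and rows downward; lengths in mm; the calibration is good to about 2 mm. A picture is of the moment at which its call begins: read the wrist's pose just before it.
- hand_in(): hands the job in; it is judged then, once.
The state is a dict: "time": time; "joint_pos": joint angles; "qd": joint speeds; "joint_efforts": joint torques, N m; "tool_pos": TCP position; "tcp_rot": TCP orientation; "ft_force": force on the tool from outside, world axes, zero at the start; "wrist_torque": the same for the moment, N m; "finger_gap": finger opening in mm; "grip_force": force on a finger pad.
Only numpy, scipy, OpenCV 4.12 (cv2) and the standard library are available. Lean on these libraries where they do the work, as an engineer would, in place of code of your own. Each camera call takes 0.05 s, during which the arm holds its last target. There are 200 camera calls.

TASK

Move the row of four condiment things from the steel drying rack onto the light wooden tray, in reverse order: the one nearest the robot goes on the tray's farthest cork spot, the second nearest on the second farthest, and so on, until the one that stood farthest has the nearest spot. Leave each standing upright, centred on its own cork spot, and do not tip any of them over on the way.

Things in the scene. Friction and masses are not known exactly. Their poses are not given: they have to be found in the camera images.
- cruet: Small green glass oil cruet: round body 46 mm in diameter with straight side from 2 to 66 mm height, then a shoulder and thin neck (22 mm) and a cork stopper, 106 mm tall in all, about 0.24 kg. Loose, standing upright at the start; origin at the centre of its underside, z up along its axis; turning about z does not matter.
- pepper_mill: Turned wooden pepper mill: foot 48 mm in diameter and 12 mm high, straight shaft 40 mm in diameter from 16 to 72 mm height, groove, round head 38 mm in diameter, small steel nut, 105 mm tall in all, about 0.2 kg. Loose, standing upright at the start; origin at the centre of its underside, z up along its axis; turning about z does not matter.
- shaker: Stainless steel shaker: straight can 44 mm in diameter up to 66 mm height, darker domed lid 47 mm in diameter with small black holes, 86 mm tall in all, about 0.15 kg. Loose, standing upright at the start; origin at the centre of its underside, z up along its axis; turning about z does not matter.
- salt_jar: Squat grey stoneware salt jar: 54 mm in diameter with straight side from 3 to 56 mm height, flat pale wooden lid (49 mm) with a small knob, 74 mm tall in all, about 0.28 kg. Loose, standing upright at the start; origin at the centre of its underside, z up along its axis; turning about z does not matter.
- mat_round: Round (66 mm) silicone drip mat, dark grey, 4 mm thick, fixed on the drying rack; at the start the cruet stands on it. Origin at the centre of its underside, z up; its top is 4 mm above that. Only a marker of where the cruet started: it is never moved.
- mat_square: Square (62 mm) silicone drip mat, dark grey, 4 mm thick, fixed on the drying rack; at the start the pepper mill stands on it. Origin at the centre of its underside, z up; its top is 4 mm above that. Only a marker of where the pepper mill started: it is never moved.
- mat_hexagon: Hexagonal (60 mm across flats) silicone drip mat, dark grey, 4 mm thick, fixed on the drying rack; at the start the shaker stands on it. Origin at the centre of its underside, z up; its top is 4 mm above that. Only a marker of where the shaker started: it is never moved.
- mat_cross: Cross-shaped (68 mm, arms 40 mm wide) silicone drip mat, dark grey, 4 mm thick, fixed on the drying rack; at the start the salt jar stands on it. Origin at the centre of its underside, z up; its top is 4 mm above that. Only a marker of where the salt jar started: it is never moved.
- drying_rack: Low steel drying rack, 300 x 96 mm, deck 12 mm and rim 20 mm high. Fixed. Origin under its centre at counter height; x along its length, +x to the end far from the robot (within 15 degrees of straight ahead), z up. Carries the mats in a row at x = -108, -36, 36, 108 mm, y = 0, in an order that varies; mat tops are 16 mm above the counter. Lies left or right of the robot.
- wooden_tray: Low light wooden tray, 300 x 96 mm, floor 12 mm and lip 20 mm high, empty at first. Fixed. Origin under its centre at counter height; x along its length, +x to the end far from the robot (within 15 degrees of straight ahead), z up. Four flush round cork spots, 66 mm wide, at x = -108, -36, 36, 108 mm, y = 0 on the floor are the places for the things. Lies on the other side from the rack.

How it is judged:
By the outcome, as a careful person would: the job done as asked, in the order asked, and still so for the second after the job is handed in, with the robot touching nothing.
It also fails if it takes over 109 s, if anything falls off the work surface, if the arm or the gripper's body presses on something with over 40 N, if the wrist force passes 120 N, or if a joint passes its speed limit or range.

## Working session

There is one attempt and no reset: what is moved stays moved. The work goes in short steps, Python scripts to look and compute and a tool call to move; the robot and the scene stay as the last step left them, time stands still between calls to the robot, and variables do not carry over. Pictures are saved under pics/ and viewed, at most 14 in all, crops included, and the job is handed in when it is done.

Besides the shell and the picture viewer there is one more tool, called after "Emit:" as a command line: name --argument value ..., lists and objects as JSON in quotes. apply_moves: Moves the arm, as the interface text tells. Its arguments: {"type":"object","properties":{"series":{"type":"string"},"squeeze":{"type":"number"}},"required":["series"]}

```bash
mkdir -p pics; python3 - <<'E'
from bench import sense, snapshot, grip_depth
import cv2,numpy as np
print(sense()); print(grip_depth)
for n in("top","scene"):
    s=snapshot(n); cv2.imwrite(f"pics/{n}0.png",s["frame"]); np.savez(f"{n}0.npz",**s); print(n,s["intrinsics"].tolist(),np.round(s["extrinsics"],3).tolist())
a=[cv2.imread(f"pics/{n}0.png") for n in("top","scene")]
E
```

```text
{'time': 0.0, 'joint_pos': array([ 7.11402596e+01,  7.51689988e+00,  8.53288020e+01,  2.02160845e-03,
        8.72616981e+01, -4.89415975e+00]), 'qd': array([ 0.05470684, -0.03441839, -0.13965623, -0.15736342, -0.13183137,
       -0.0105918 ]), 'joint_efforts': array([-1.58514515e-03, -5.69388878e+01, -5.00562251e+01, -5.38383358e-05,
        1.44779854e-02, -1.42601536e-05]), 'tool_pos': array([144.60267127, 581.75008877, 230.23032921]), 'tcp_rot': array([-1.79893164e+02, -1.11746164e-02,  1.66034310e+02]), 'ft_force': array([0.40643258, 0.25047109, 0.79896373]), 'wrist_torque': array([-0.00294121,  0.01902193, -0.04406413]), 'grip_force': 0.0, 'finger_gap': 85.32107483398326}
18.700000000000003
top [[500.28399677772063, 0.0, 283.4243830141387], [0.0, 500.28399677772063, 213.63684934477243], [0.0, 0.0, 1.0]] [[0.016, -0.999, 0.03, 511.418], [-1.0, -0.016, -0.003, 5.083], [0.004, -0.03, -1.0, 810.543], [0.0, 0.0, 0.0, 1.0]]
scene [[393.48335903379404, 0.0, 277.6318328632311], [0.0, 393.48335903379404, 213.89128886710128], [0.0, 0.0, 1.0]] [[0.154, 0.786, -0.599, 943.569], [0.988, -0.121, 0.096, -56.355], [0.003, -0.606, -0.795, 547.143], [0.0, 0.0, 0.0, 1.0]]
```

View pics/top0.png

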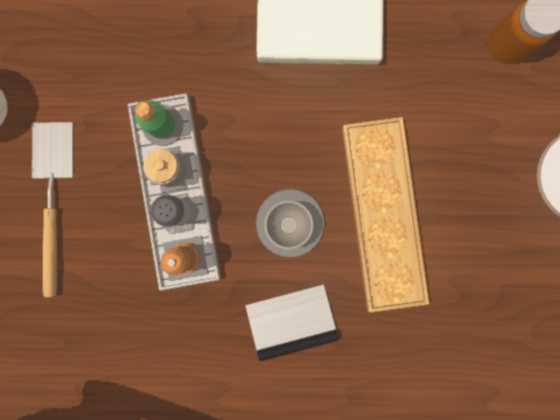

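View pics/scene0.png

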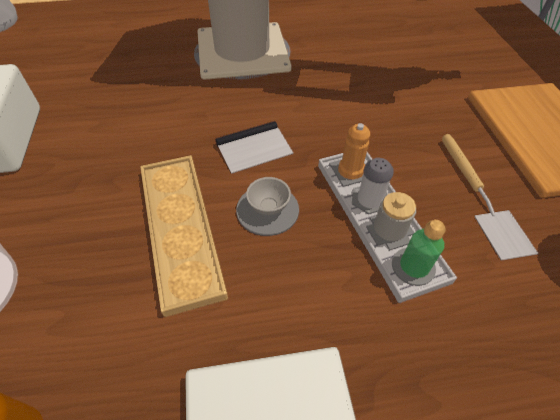

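The rack is on the left (top view x≈130–218) and holds, from near to far, the mill (178,261), shaker (167,210), salt jar (161,166) and cruet (150,115). The tray is on the right (345–428, 118–311). A cup, at about (290,223), and a scraper lie between them.

```bash
cat > h.py <<'E'
import numpy as np,cv2
def cloud(s,T=None):
    K=s["intrinsics"];T=s["extrinsics"] if T is None else T;d=s["depth"]
    v,u=np.indices(d.shape)
    P=np.stack([(u-K[0,2])*d/K[0,0],(v-K[1,2])*d/K[1,1],d],-1)@T[:3,:3].T+T[:3,3]
    P[d<=0]=np.nan
    return P
def ray(s,uv,z,T=None):
    K=s["intrinsics"];T=s["extrinsics"] if T is None else T
    uv=np.atleast_2d(uv).astype(float)
    r=np.c_[(uv-K[:2,2])/K[0,0],np.ones(len(uv))]@T[:3,:3].T
    return T[:3,3]+r*((z-T[2,3])/r[:,2])[:,None]
def rect(pts):
    c,(w,h),a=cv2.minAreaRect(pts[:,:2].astype(np.float32))
    if w<h: w,h,a=h,w,a+90
    a=(a+90)%180-90
    return np.round(c,1),round(w,1),round(h,1),round(a,2)
E
python3 - <<'E'
from h import *
s=dict(np.load("top0.npz"));P=cloud(s);Z=P[...,2]
print("table z",np.nanmedian(Z[300:400,100:230]))
hsv=cv2.cvtColor(s["frame"],cv2.COLOR_BGR2HSV)
def big(m,box):
    b=np.zeros_like(m);x0,y0,x1,y1=box;b[y0:y1,x0:x1]=m[y0:y1,x0:x1]
    b=cv2.morphologyEx(b,cv2.MORPH_CLOSE,np.ones((5,5),np.uint8))
    return max(cv2.findContours(b,0,2)[0],key=cv2.contourArea)[:,0]
mt=((hsv[...,2]>150)&(hsv[...,1]<190)).astype(np.uint8)*255
c=big(mt,(335,105,440,325));print("tray colour",rect(ray(s,c,20)))
mz=((Z>9)&(Z<130)).astype(np.uint8)*255
c=big(mz,(335,105,440,325));print("tray depth",rect(ray(s,c,20)))
mz2=((Z>9)&(Z<30)).astype(np.uint8)*255
mr=((hsv[...,1]<70)&(hsv[...,2]>60)&(Z<40)).astype(np.uint8)*255
for n,m in(("col",mr),("dep",mz2)):
    c=big(m,(115,85,235,300));print("rack",n,rect(ray(s,c,20)))
# cork spots
mc=((hsv[...,1]>120)&(hsv[...,2]>190)).astype(np.uint8)*255
# object tops
for n,(u,v),zt in(("mill",(174,261),121),("shaker",(167,210),102),("salt",(161,166),90),("cruet",(147,111),122)):
    Q=P[v-25:v+25,u-25:u+25].reshape(-1,3);Q=Q[np.isfinite(Q[:,2])]
    zm=np.percentile(Q[:,2],99.7)
    for lo in(8,25):
        q=Q[Q[:,2]>zm-lo]; (cx,cy),r=cv2.minEnclosingCircle(q[:,:2].astype(np.float32))
        print(n,"ztop",round(zm,1),"want",zt,"mean",np.round(q[:,:2].mean(0),1),"circ",round(cx,1),round(cy,1),round(r,1),len(q))
s2=dict(np.load("scene0.npz"));P2=cloud(s2)
for n,(u,v) in(("mill",(358,135)),("shaker",(378,170)),("salt",(399,206)),("cruet",(434,230))):
    Q=P2[v-25:v+25,u-25:u+25].reshape(-1,3);Q=Q[np.isfinite(Q[:,2])];zm=np.percentile(Q[:,2],99)
    q=Q[Q[:,2]>zm-8];print("scene",n,round(zm,1),np.round(q.mean(0)[:2],1))
m=np.hstack([mt,mr])
cv2.imwrite("pics/masks.png",m[80:330])
E
```

```text
table z 0.3695710229096676
tray colour (array([ 537.5, -157.7]), 301.7, 98.7, 8.54)
tray depth (array([ 537.5, -158.3]), 299.3, 97.3, 8.61)
rack col (array([568.1, 177. ]), 301.1, 99.2, 11.04)
rack dep (array([568.4, 177. ]), 300.4, 97.5, 11.05)
mill ztop 122.5 want 121 mean [462.9 156.2] circ 462.8 156.2 13.9 223
mill ztop 122.5 want 121 mean [463.4 154.5] circ 462.8 156.3 18.7 561
shaker ztop 103.8 want 102 mean [535.1 169.9] circ 535.4 170.4 20.3 568
shaker ztop 103.8 want 102 mean [535.  168.7] circ 535.1 170.9 23.5 851
salt ztop 92.1 want 90 mean [601.6 184. ] circ 602.6 184.1 8.6 100
salt ztop 92.1 want 90 mean [600.4 182.4] circ 601.2 184.6 27.1 1046
cruet ztop 124.6 want 122 mean [673.3 198.9] circ 674.1 199.5 12.6 252
cruet ztop 124.6 want 122 mean [672.4 197.8] circ 673.8 200.0 13.1 311
scene mill 121.0 [466.6 155.6]
scene shaker 103.5 [539.7 169.1]
scene salt 91.6 [601.8 182.4]
scene cruet 123.9 [677. 198.]
```

Emit:
apply_moves --series "0 0 0 -0.0525 -1; 0 0 0 -0.0525 -1; 0 0 0 -0.0525 -1; 0 0 0 -0.0525 -1" --squeeze 40

```text
time: 0.43
tool_pos: [144.7, 581.9, 230.7]
tcp_rot: [-179.9, -0.0, -169.6]
ft_force: [-0.9, -1.0, 1.1]
finger_gap: 85.2
grip_force: 0.0
```

Emit:
apply_moves --series "-0.053 -0.105 0 0 -1; -0.053 -0.105 0 0 -1; -0.053 -0.105 0 0 -1; -0.053 -0.105 0 0 -1; -0.053 -0.105 0 0 -1"

```text
time: 0.85
tool_pos: [251.1, 439.5, 230.7]
tcp_rot: [-180.0, -0.0, -169.9]
ft_force: [0.6, -0.3, -1.0]
finger_gap: 85.2
grip_force: 0.0
```

Emit:
apply_moves --series "-0.053 -0.105 0 0 -1; -0.053 -0.105 0 0 -1; -0.053 -0.105 0 0 -1; -0.053 -0.105 0 0 -1; -0.053 -0.105 0 0 -1"

```text
time: 1.27
tool_pos: [357.0, 298.4, 231.0]
tcp_rot: [-180.0, -0.0, -169.9]
ft_force: [0.5, 1.0, 0.1]
finger_gap: 85.8
grip_force: 0.0
```

Emit:
apply_moves --series "-0.053 -0.105 0 0 -1; -0.053 -0.105 0 0 -1; -0.053 -0.105 0 0 -1; -0.053 -0.105 0 0 -1; 0 0 0 0 -1"

```text
time: 1.68
tool_pos: [443.8, 182.4, 230.9]
tcp_rot: [-179.9, 0.0, -170.2]
ft_force: [-0.1, 0.9, -0.5]
finger_gap: 85.7
grip_force: 0.0
```

```bash
cat >> h.py <<'E'
from scipy.spatial.transform import Rotation as Ro
def wristT(st,s):
    T=np.eye(4);T[:3,:3]=Ro.from_euler("xyz",st["tcp_rot"],degrees=True).as_matrix();T[:3,3]=st["tool_pos"]
    return T@s["tool_from_camera"]
def shift(st,target):
    R=Ro.from_euler("xyz",st["tcp_rot"],degrees=True).as_matrix()
    return np.round(R.T@(np.array(target)-st["tool_pos"])/300,4)
def tops(s,T,exp):
    """axis xy of each thing from depth: band of 8 mm under its top, near its expected place"""
    P=cloud(s,T).reshape(-1,3);P=P[np.isfinite(P[:,2])]
    for n,(x,y,zt) in exp.items():
        q=P[(np.hypot(P[:,0]-x,P[:,1]-y)<32)&(P[:,2]>zt-8)&(P[:,2]<zt+8)]
        if len(q)>20:
            (cx,cy),r=cv2.minEnclosingCircle(q[:,:2].astype(np.float32))
            print(n,"mean",np.round(q.mean(0),1),"circ",round(cx,1),round(cy,1),round(r,1),len(q))
E
python3 - <<'E'
from h import *
from bench import *
st=sense();s=snapshot("wrist");T=wristT(st,s);cv2.imwrite("pics/w1.png",s["frame"])
print(np.round(T,2).tolist())
tops(s,T,dict(mill=(462.8,156.2,121),shaker=(535.2,170.4,102),salt=(602,184.2,90),cruet=(674,199,122)))
print(shift(st,(462.8,156.2,130)))
E
```

```text
[[-0.17, 0.95, 0.26, 378.8], [0.99, 0.17, 0.04, 170.77], [-0.0, 0.26, -0.97, 373.28], [0.0, 0.0, 0.0, 1.0]]
mill mean [461.1 156.3 115.6] circ 461.5 155.8 14.0 857
shaker mean [531.4 170.4  99.2] circ 534.0 170.6 20.7 1466
salt mean [598.5 184.   88.4] circ 600.6 184.5 8.6 244
[-0.0473 -0.0959  0.3365]
```

View pics/w1.png

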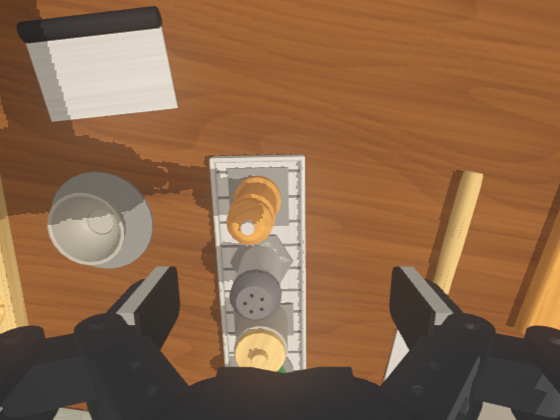

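The wrist view shows the mill at (252,210), the shaker at (255,293) and the salt jar at (260,352). The fingers straddle the row, and the depth agrees with the top camera to within 2 mm.

Emit:
apply_moves --series "-0.0465 -0.096 0 0 -1; 0 0 0.112 0 -1; 0 0 0.112 0 -1; 0 0 0.112 0 -1; 0 0 0 0 -1"

```text
time: 2.15
tool_pos: [454.6, 160.8, 123.1]
tcp_rot: [-180.0, -0.7, -169.9]
ft_force: [-0.8, -0.4, -1.6]
finger_gap: 85.6
grip_force: 0.0
```

```bash
python3 -c "
from h import *
from bench import *
st=sense();print(st['tool_pos'],shift(st,(462.2,156.2,55)))"
```

```text
[454.59698222 160.78362001 123.05544958] [-0.025  -0.0194  0.2266]
```

Emit:
apply_moves --series "0 0 0 0 -1; 0 0 0 0 -1; 0 0 0 0 -1"

```text
time: 2.4
tool_pos: [461.6, 162.1, 133.4]
tcp_rot: [180.0, 0.2, -169.9]
ft_force: [1.3, -0.1, 0.1]
finger_gap: 85.8
grip_force: 0.0
```

```bash
python3 -c "
from h import *
from bench import *
st=sense();print(st['tool_pos'],st['joint_pos'],st['tcp_rot'],shift(st,(462.2,156.2,55)))"
```

```text
[461.61758101 162.10071819 133.37127528] [ 1.33388168e+01 -6.13554831e+00  1.09398427e+02  4.58179377e-03
  7.65007515e+01 -8.68000342e+01] [ 179.98235288    0.2357523  -169.86224573] [ 0.0026 -0.0198  0.2612]
```

Emit:
apply_moves --series "0.0015 -0.0195 0.03 0 -1; 0 0 0.06 0 -1; 0 0 0.06 0 -1; 0 0 0.05 0 -1; 0 0 0.03 0 -1"

```text
time: 2.82
tool_pos: [460.5, 155.0, 60.6]
tcp_rot: [-180.0, -0.0, -169.9]
ft_force: [-0.5, 0.5, -0.4]
finger_gap: 85.3
grip_force: 0.0
```

Emit:
apply_moves --series "0 0 0.03 0 -1; 0 0 0 0 -1; 0 0 0 0 -1; 0 0 0 0 -1"

```text
time: 3.15
tool_pos: [461.5, 155.5, 53.5]
tcp_rot: [180.0, 0.1, -169.9]
ft_force: [0.2, -0.1, 0.7]
finger_gap: 85.4
grip_force: 0.0
```

```bash
python3 -c "
from h import *
from bench import *
st=sense();print(st['tool_pos'],st['tcp_rot'],shift(st,(462.2,156.2,55)))"
```

```text
[461.45063215 155.51342707  53.5194197 ] [ 1.79996781e+02  8.80272257e-02 -1.69904302e+02] [-0.0029  0.0018 -0.0049]
```

Emit:
apply_moves --series "-0.002 0.002 -0.005 0 -1; 0 0 0 0 1; 0 0 0 0 1; 0 0 0 0 1; 0 0 0 0 1" --squeeze 40

```text
time: 3.57
tool_pos: [461.3, 156.2, 54.3]
tcp_rot: [180.0, 0.0, -169.9]
ft_force: [-3.4, 5.1, 17.5]
finger_gap: 39.0
grip_force: 40.4
```

Emit:
apply_moves --series "0 0 0 0 1; 0 0 0 0 1; 0 0 0 0 1; 0 0 0 0 1; 0 0 0 0 1"

```text
time: 3.98
tool_pos: [461.4, 156.3, 54.4]
tcp_rot: [180.0, 0.0, -169.9]
ft_force: [-2.3, 2.6, 5.3]
finger_gap: 39.2
grip_force: 40.4
```

Emit:
apply_moves --series "0 0 -0.02 0 1; 0 0 -0.05 0 1; 0 0 -0.08 0 1; 0 0 -0.08 0 1; 0 0 -0.08 0 1"

```text
time: 4.4
tool_pos: [460.3, 155.7, 147.3]
tcp_rot: [-180.0, -0.1, -169.9]
ft_force: [0.7, -0.1, -1.2]
finger_gap: 38.7
grip_force: 40.6
```

Emit:
apply_moves --series "0 0 -0.07 0 1; -0.0065 -0.017 -0.03 0 1; -0.013 -0.034 0 0 1; -0.0265 -0.068 0 0 1; -0.0265 -0.068 0 0 1"

```text
time: 4.82
tool_pos: [492.0, 103.5, 175.2]
tcp_rot: [-180.0, -0.1, -169.8]
ft_force: [0.9, 0.5, -2.0]
finger_gap: 39.0
grip_force: 40.7
```

Emit:
apply_moves --series "-0.0265 -0.068 0 0 1; -0.0265 -0.068 0 0 1; -0.0265 -0.068 0 0 1; -0.0265 -0.068 0 0 1; -0.0265 -0.068 0 0 1"

```text
time: 5.23
tool_pos: [548.8, 9.1, 174.3]
tcp_rot: [180.0, -0.2, -169.9]
ft_force: [0.2, 0.6, -2.6]
finger_gap: 39.0
grip_force: 40.6
```

Emit:
apply_moves --series "-0.0265 -0.068 0 0 1; -0.0265 -0.068 0 0 1; -0.0265 -0.068 0 0 1; -0.0265 -0.068 0 0 1; -0.0265 -0.068 0 0 1"

```text
time: 5.65
tool_pos: [605.6, -84.3, 174.0]
tcp_rot: [179.9, -0.2, -169.9]
ft_force: [1.1, 0.9, -1.8]
finger_gap: 38.7
grip_force: 40.6
```

Emit:
apply_moves --series "-0.0265 -0.068 0 0 1; -0.02 -0.05 0 0 1; -0.01 -0.025 0 0 1; 0 0 0 0 1; 0 0 0 0 1"

```text
time: 6.07
tool_pos: [629.7, -121.8, 175.2]
tcp_rot: [179.9, -0.1, -170.0]
ft_force: [-0.5, 0.1, -2.4]
finger_gap: 38.8
grip_force: 40.7
```

Emit:
apply_moves --series "0 0 0 0 1; 0 0 0 0 1; 0 0 0 0 1"

```text
time: 6.32
tool_pos: [630.4, -120.6, 177.1]
tcp_rot: [180.0, 0.0, -169.8]
ft_force: [0.4, 0.0, -1.9]
finger_gap: 39.0
grip_force: 40.7
```

```bash
python3 - <<'E'
from h import *
from bench import *
st=sense();s=snapshot("top");cv2.imwrite("pics/t2.png",s["frame"]);w=snapshot("wrist");cv2.imwrite("pics/w2.png",w["frame"])
# cork spots in the wrist view
print(st['tool_pos'],st['tcp_rot'],shift(st,(644.3,-141.9,70)))
E
```

```text
[ 630.39423473 -120.63530093  177.08885947] [ 1.79994444e+02  5.03049607e-03 -1.69843142e+02] [-0.0331 -0.078   0.357 ]
```

View pics/w2.png

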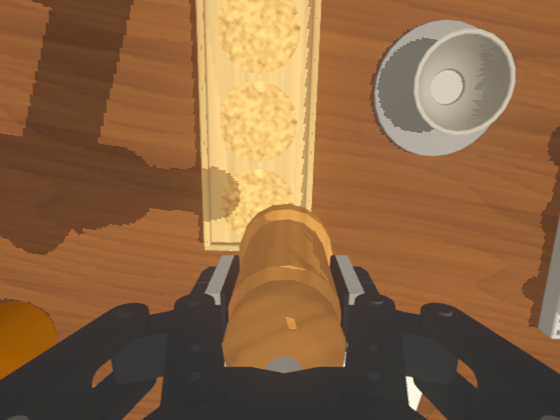

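The wrist view shows the mill held upright between the pads. Cork spots show at about (258,30), (259,121) and (258,200), the last partly hidden, and the tray's far edge lies at row 245.

```bash
python3 - <<'E'
from h import *
from bench import *
st=sense();s=snapshot("wrist");T=wristT(st,s)
print(ray(s,[(259,121),(258,30)],12,T).round(1))
hsv=cv2.cvtColor(s["frame"],cv2.COLOR_BGR2HSV)
m=((hsv[...,2]>150)&(hsv[...,1]<190)).astype(np.uint8);m[250:]=0;m[:,:190]=0;m[:,330:]=0
# tray edges mid line per row, at lip height 20
for v in(10,60,120,180):
    u=np.flatnonzero(m[v]); p=ray(s,[(u[0],v),(u[-1],v)],20,T); 
    d=p[1]-p[0]; mid=p.mean(0); print(v,mid.round(1)[:2],round(np.linalg.norm(d),1),"expect y",round(-158+(mid[0]-537.5)*np.tan(np.radians(8.57)),1))
E
```

```text
[[ 571.4 -154.2   12. ]
 [ 502.5 -165.9   12. ]]
10 [ 489.9 -163.9] 101.4 expect y -165.2
60 [ 524.6 -157.4] 103.3 expect y -159.9
120 [ 570.4 -153.3] 114.4 expect y -153.0
180 [ 618.7 -140.4] 109.2 expect y -145.8
```

Emit:
apply_moves --series "-0.015 -0.04 0 0 1; -0.0145 -0.04 0.03 0 1; 0 0 0.08 0 1; 0 0 0.08 0 1; 0 0 0.08 0 1"

```text
time: 6.88
tool_pos: [644.0, -143.7, 95.7]
tcp_rot: [-180.0, 0.1, -169.9]
ft_force: [-0.1, -0.2, -2.0]
finger_gap: 38.6
grip_force: 40.8
```

Emit:
apply_moves --series "0 0 0.06 0 1; 0 0 0.04 0 1; 0 0 0 0 1; 0 0 0 0 1; 0 0 0 0 1"

```text
time: 7.3
tool_pos: [644.7, -143.8, 67.8]
tcp_rot: [-179.9, 0.1, -169.9]
ft_force: [0.3, 0.1, -1.2]
finger_gap: 39.4
grip_force: 40.8
```

```bash
python3 -c "
from h import *
from bench import *
st=sense();print(st['tool_pos'],st['tcp_rot'],shift(st,(643.3,-142.6,50.6)))"
```

```text
[ 644.65089959 -143.83767979   67.8177099 ] [-1.79935538e+02  1.24975901e-01 -1.69895343e+02] [0.0038 0.0049 0.0574]
```

Lower gently to contact: 14 mm first, then small steps while watching the force.

Emit:
apply_moves --series "0.004 0.004 0.02 0 1; 0 0 0.02 0 1; 0 0 0.008 0 1; 0 0 0 0 1; 0 0 0 0 1"

```text
time: 7.72
tool_pos: [641.9, -142.6, 51.3]
tcp_rot: [180.0, -0.0, -169.9]
ft_force: [-0.3, -0.4, -2.3]
finger_gap: 38.9
grip_force: 40.8
```

Emit:
apply_moves --series "0 0 0.003 0 1; 0 0 0.003 0 1; 0 0 0 0 1; 0 0 0 0 1"

```text
time: 8.05
tool_pos: [642.6, -142.7, 50.4]
tcp_rot: [-180.0, 0.0, -169.9]
ft_force: [-0.1, 0.2, 2.6]
finger_gap: 39.1
grip_force: 41.1
```

Emit:
apply_moves --series "0 0 0 0 -1; 0 0 0 0 -1; 0 0 0 0 -1; 0 0 0 0 -1; 0 0 0 0 -1"

```text
time: 8.47
tool_pos: [642.1, -142.6, 49.8]
tcp_rot: [-180.0, 0.0, -169.9]
ft_force: [0.8, 0.4, 0.0]
finger_gap: 85.5
grip_force: 0.0
```

Emit:
apply_moves --series "0 0 -0.03 0 -1; 0 0 -0.08 0 -1; 0 0 -0.08 0 -1; 0 0 -0.08 0 -1; 0 0 -0.08 0 -1"

```text
time: 8.88
tool_pos: [642.1, -142.6, 156.7]
tcp_rot: [-180.0, 0.0, -169.9]
ft_force: [0.5, 0.5, 0.5]
finger_gap: 85.5
grip_force: 0.0
```

Emit:
apply_moves --series "0.009 0.055 0 0 -1; 0.017 0.109 0 0 -1; 0.017 0.109 0 0 -1; 0.017 0.109 0 0 -1; 0.017 0.109 0 0 -1"

```text
time: 9.3
tool_pos: [593.1, -0.5, 155.7]
tcp_rot: [-180.0, 0.0, -169.9]
ft_force: [0.6, 0.8, -0.1]
finger_gap: 85.1
grip_force: 0.0
```

Emit:
apply_moves --series "0.017 0.109 0 0 -1; 0.017 0.109 0 0 -1; 0.017 0.109 0 0 -1; 0.017 0.109 0 0 -1; 0.017 0.109 0 0 -1"

```text
time: 9.72
tool_pos: [539.3, 156.3, 155.8]
tcp_rot: [-180.0, 0.1, -169.9]
ft_force: [1.1, -0.5, -0.3]
finger_gap: 85.3
grip_force: 0.0
```

Emit:
apply_moves --series "0.009 0.055 0 0 -1; 0 0 0 0 -1; 0 0 0 0 -1; 0 0 0 0 -1; 0 0 0 0 -1"

```text
time: 10.13
tool_pos: [534.7, 169.6, 155.1]
tcp_rot: [-180.0, 0.0, -170.0]
ft_force: [0.9, -0.2, -0.0]
finger_gap: 85.4
grip_force: 0.0
```

```bash
python3 - <<'E'
from h import *
from bench import *
st=sense();s=snapshot("top");cv2.imwrite("pics/t3.png",s["frame"])
tops(s,None,dict(mill=(644,-142,117),shaker=(534.6,170.5,102),salt=(601.5,184.2,90)))
print(st['tool_pos'],st['tcp_rot'],shift(st,(534.6,170.5,42)))
E
```

```text
mill mean [ 643.7 -141.6  111.9] circ 643.6 -142.1 15.0 284
shaker mean [523.1 165.9  98.6] circ 532.4 167.9 20.2 157
salt mean [601.4 183.5  86.6] circ 601.2 183.9 23.7 189
[534.74607106 169.58660662 155.08945745] [-1.79979571e+02  2.17818802e-02 -1.69970202e+02] [1.00e-04 3.20e-03 3.77e-01]
```

View pics/t3.png

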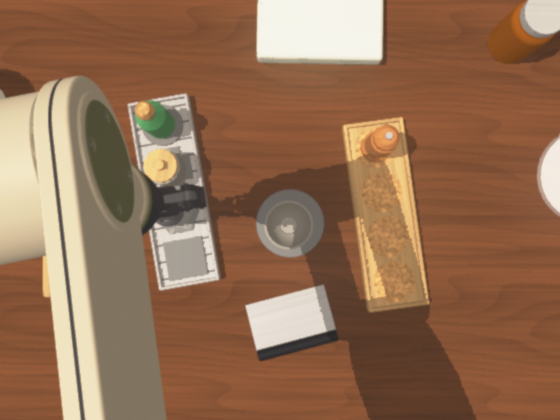

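The mill stands at (384,140) on the far spot, measured at (643.6, −142.1), within 1 mm of the spot. The gripper is over the shaker.

Emit:
apply_moves --series "0 0.003 0.04 0 -1; 0 0 0.09 0 -1; 0 0 0.09 0 -1; 0 0 0.09 0 -1; 0 0 0.04 0 -1"

```text
time: 10.6
tool_pos: [531.3, 170.2, 44.9]
tcp_rot: [-180.0, -0.3, -170.0]
ft_force: [0.1, 0.0, -0.6]
finger_gap: 85.1
grip_force: 0.0
```

Emit:
apply_moves --series "0 0 0.026 0 -1; 0 0 0 0 -1; 0 0 0 0 -1; 0 0 0 0 -1"

```text
time: 10.93
tool_pos: [535.6, 171.7, 43.8]
tcp_rot: [180.0, 0.2, -169.9]
ft_force: [-0.1, -0.0, 0.0]
finger_gap: 85.7
grip_force: 0.0
```

Emit:
apply_moves --series "0 0 0 0 1; 0 0 0 0 1; 0 0 0 0 1; 0 0 0 0 1; 0 0 0 0 1"

```text
time: 11.35
tool_pos: [534.8, 171.6, 42.9]
tcp_rot: [-180.0, 0.1, -169.9]
ft_force: [-1.2, -0.3, 5.6]
finger_gap: 43.3
grip_force: 48.5
```

Emit:
apply_moves --series "0 0 0 0 1; 0 0 0 0 1; 0 0 0 0 1"

```text
time: 11.6
tool_pos: [534.8, 171.6, 42.9]
tcp_rot: [-180.0, 0.1, -169.9]
ft_force: [-0.4, -1.2, 5.3]
finger_gap: 43.4
grip_force: 48.5
```

Emit:
apply_moves --series "0 0 -0.02 0 1; 0 0 -0.05 0 1; 0 0 -0.08 0 1; 0 0 -0.08 0 1; 0 0 -0.08 0 1"

```text
time: 12.02
tool_pos: [533.2, 171.4, 135.4]
tcp_rot: [-180.0, -0.1, -169.9]
ft_force: [-0.2, 0.2, -2.0]
finger_gap: 43.4
grip_force: 49.0
```

Emit:
apply_moves --series "0 0 -0.05 0 1; 0.001 -0.017 -0.025 0 1; 0.002 -0.034 0 0 1; 0.0041 -0.068 0 0 1; 0.0041 -0.068 0 0 1"

```text
time: 12.43
tool_pos: [539.6, 114.6, 155.8]
tcp_rot: [-180.0, -0.1, -169.8]
ft_force: [-0.8, 0.1, -1.9]
finger_gap: 43.1
grip_force: 49.1
```

Emit:
apply_moves --series "0.0041 -0.068 0 0 1; 0.0041 -0.068 0 0 1; 0.0041 -0.068 0 0 1; 0.0041 -0.068 0 0 1; 0.0041 -0.068 0 0 1"

```text
time: 12.85
tool_pos: [551.1, 12.3, 155.2]
tcp_rot: [180.0, -0.2, -169.9]
ft_force: [-0.2, -0.3, -0.4]
finger_gap: 43.3
grip_force: 49.1
```

Emit:
apply_moves --series "0.0041 -0.068 0 0 1; 0.0041 -0.068 0 0 1; 0.0041 -0.068 0 0 1; 0.0041 -0.068 0 0 1; 0.0041 -0.068 0 0 1"

```text
time: 13.27
tool_pos: [562.7, -89.0, 155.2]
tcp_rot: [179.9, -0.2, -169.9]
ft_force: [-0.6, -0.6, -2.3]
finger_gap: 43.0
grip_force: 49.1
```

Emit:
apply_moves --series "0.0041 -0.068 0 0 1; 0.0041 -0.068 0 0 1; 0.003 -0.051 0 0 1; 0.002 -0.034 0 0 1; 0 0 0 0 1"

```text
time: 13.68
tool_pos: [571.3, -155.4, 156.3]
tcp_rot: [180.0, -0.1, -170.0]
ft_force: [-0.2, -0.9, -0.9]
finger_gap: 43.3
grip_force: 49.2
```

Emit:
apply_moves --series "0 0 0 0 1; 0 0 0 0 1; 0 0 0 0 1; 0 0 0 0 1"

```text
time: 14.02
tool_pos: [572.1, -152.3, 157.5]
tcp_rot: [180.0, 0.0, -169.8]
ft_force: [0.2, -0.2, -2.3]
finger_gap: 43.0
grip_force: 49.2
```

```bash
python3 -c "
from h import *
from bench import *
st=sense();print(st['tool_pos'],st['tcp_rot'],shift(st,(572.7,-153.1,38.9)))"
```

```text
[ 572.0697017  -152.29821512  157.54916701] [ 1.79991181e+02  6.05916961e-03 -1.69832771e+02] [-0.0016 -0.0031  0.3955]
```

Emit:
apply_moves --series "-0.0015 -0.003 0.03 0 1; 0 0 0.06 0 1; 0 0 0.08 0 1; 0 0 0.08 0 1; 0 0 0.06 0 1"

```text
time: 14.43
tool_pos: [571.6, -153.3, 61.8]
tcp_rot: [179.9, -0.1, -169.9]
ft_force: [0.1, -0.3, -2.8]
finger_gap: 43.0
grip_force: 49.2
```

Emit:
apply_moves --series "0 0 0.035 0 1; 0 0 0.02 0 1; 0 0 0 0 1; 0 0 0 0 1; 0 0 0 0 1"

```text
time: 14.85
tool_pos: [573.8, -154.4, 49.6]
tcp_rot: [-179.9, 0.1, -169.9]
ft_force: [0.1, 0.6, -1.3]
finger_gap: 43.4
grip_force: 49.2
```

```bash
python3 -c "
from h import *
from bench import *
st=sense();print(st['tool_pos'],st['tcp_rot'],shift(st,(572.7,-153.1,38.9)))"
```

```text
[ 573.75472615 -154.44566461   49.57602693] [-1.79929188e+02  1.23185428e-01 -1.69899483e+02] [0.0028 0.0051 0.0356]
```

Emit:
apply_moves --series "0.0025 0.0045 0.015 0 1; 0 0 0.01 0 1; 0 0 0.005 0 1; 0 0 0 0 1; 0 0 0 0 1"

```text
time: 15.27
tool_pos: [571.6, -152.9, 39.0]
tcp_rot: [-180.0, 0.0, -169.9]
ft_force: [0.2, -0.0, -1.5]
finger_gap: 43.5
grip_force: 49.1
```

Emit:
apply_moves --series "0 0 0.003 0 1; 0 0 0.003 0 1; 0 0 0 0 1; 0 0 0 0 1"

```text
time: 15.6
tool_pos: [571.8, -152.9, 38.9]
tcp_rot: [-180.0, 0.0, -169.9]
ft_force: [-7.8, 1.9, 13.2]
finger_gap: 42.8
grip_force: 49.5
```

Emit:
apply_moves --series "0 0 0 0 -1; 0 0 0 0 -1; 0 0 0 0 -1; 0 0 0 0 -1; 0 0 0 0 -1"

```text
time: 16.02
tool_pos: [571.5, -152.9, 37.0]
tcp_rot: [180.0, -0.0, -169.9]
ft_force: [0.0, 0.5, 0.3]
finger_gap: 85.5
grip_force: 0.0
```

Emit:
apply_moves --series "0 0 -0.03 0 -1; 0 0 -0.09 0 -1; 0 0 -0.09 0 -1; 0 0 -0.09 0 -1; 0 0 -0.09 0 -1"

```text
time: 16.43
tool_pos: [571.5, -152.8, 156.0]
tcp_rot: [-180.0, 0.0, -169.9]
ft_force: [0.1, 0.4, -0.0]
finger_gap: 85.4
grip_force: 0.0
```

Emit:
apply_moves --series "-0.0134 0.0495 0 0 -1; -0.0268 0.099 0 0 -1; -0.0268 0.099 0 0 -1; -0.0268 0.099 0 0 -1; -0.0268 0.099 0 0 -1"

```text
time: 16.85
tool_pos: [583.9, -13.8, 155.1]
tcp_rot: [-180.0, 0.0, -169.9]
ft_force: [-0.5, -0.5, -0.5]
finger_gap: 85.5
grip_force: 0.0
```

Emit:
apply_moves --series "-0.0268 0.099 0 0 -1; -0.0268 0.099 0 0 -1; -0.0268 0.099 0 0 -1; -0.0268 0.099 0 0 -1; -0.0268 0.099 0 0 -1"

```text
time: 17.27
tool_pos: [597.4, 139.8, 155.0]
tcp_rot: [-180.0, 0.0, -169.9]
ft_force: [0.3, 0.3, 1.0]
finger_gap: 85.3
grip_force: 0.0
```

Emit:
apply_moves --series "-0.0268 0.099 0 0 -1; -0.0134 0.0495 0 0 -1; 0 0 0 0 -1; 0 0 0 0 -1; 0 0 0 0 -1"

```text
time: 17.68
tool_pos: [601.5, 183.2, 154.3]
tcp_rot: [-180.0, -0.0, -169.9]
ft_force: [-0.2, -0.3, 0.3]
finger_gap: 85.7
grip_force: 0.0
```

```bash
python3 - <<'E'
from h import *
from bench import *
st=sense();s=snapshot("top");cv2.imwrite("pics/t4.png",s["frame"])
tops(s,None,dict(mill=(644,-142,117),shaker=(572.7,-153,98),salt=(601.5,184.2,90)))
print(st['tool_pos'],st['tcp_rot'],shift(st,(601.6,184.1,30)))
E
```

```text
mill mean [ 643.7 -142.   112. ] circ 643.7 -142.5 14.7 284
shaker mean [ 572.6 -152.7   95.5] circ 572.4 -153.6 21.8 626
salt mean [599.1 184.2  87. ] circ 599.3 184.2 23.1 165
[601.45379446 183.24732432 154.31499097] [-1.79964118e+02 -1.15272146e-02 -1.69921340e+02] [-0.0011  0.003   0.4144]
```

The shaker is on its spot, measured at (572.4, −153.6). Next, grasp the salt jar.

Emit:
apply_moves --series "0 0.002 0.04 0 -1; 0 0 0.09 0 -1; 0 0 0.09 0 -1; 0 0 0.09 0 -1; 0 0 0.06 0 -1"

```text
time: 18.15
tool_pos: [599.4, 183.1, 39.2]
tcp_rot: [-180.0, -0.2, -170.0]
ft_force: [-0.3, -0.6, -0.2]
finger_gap: 85.1
grip_force: 0.0
```

Emit:
apply_moves --series "0 0 0.04 0 -1; 0 0 0 0 -1; 0 0 0 0 -1; 0 0 0 0 -1; 0 0 0 0 -1"

```text
time: 18.57
tool_pos: [602.9, 185.0, 33.3]
tcp_rot: [180.0, 0.2, -169.9]
ft_force: [0.8, -0.3, -0.0]
finger_gap: 85.1
grip_force: 0.0
```

Emit:
apply_moves --series "0 0 0 0 1; 0 0 0 0 1; 0 0 0 0 1; 0 0 0 0 1; 0 0 0 0 1"

```text
time: 18.98
tool_pos: [602.1, 185.2, 32.4]
tcp_rot: [180.0, 0.1, -169.9]
ft_force: [-0.7, 0.1, 5.9]
finger_gap: 52.9
grip_force: 42.7
```

Emit:
apply_moves --series "0 0 0 0 1; 0 0 0 0 1; 0 0 0 0 1"

```text
time: 19.23
tool_pos: [602.1, 185.2, 32.4]
tcp_rot: [180.0, 0.1, -169.9]
ft_force: [-1.3, 0.5, 6.4]
finger_gap: 53.1
grip_force: 42.7
```

Emit:
apply_moves --series "0 0 -0.02 0 1; 0 0 -0.05 0 1; 0 0 -0.08 0 1; 0 0 -0.08 0 1; 0 0 -0.08 0 1"

```text
time: 19.65
tool_pos: [600.5, 184.6, 124.5]
tcp_rot: [-180.0, -0.1, -169.9]
ft_force: [0.5, 0.4, -1.7]
finger_gap: 53.0
grip_force: 42.5
```

Emit:
apply_moves --series "0 0 -0.06 0 1; 0.0083 -0.017 -0.03 0 1; 0.0166 -0.034 0 0 1; 0.0332 -0.068 0 0 1; 0.0332 -0.068 0 0 1"

```text
time: 20.07
tool_pos: [582.6, 123.7, 149.3]
tcp_rot: [-180.0, -0.2, -169.8]
ft_force: [-0.3, -0.4, -2.6]
finger_gap: 53.2
grip_force: 42.5
```

Emit:
apply_moves --series "0.0332 -0.068 0 0 1; 0.0332 -0.068 0 0 1; 0.0332 -0.068 0 0 1; 0.0332 -0.068 0 0 1; 0.0332 -0.068 0 0 1"

```text
time: 20.48
tool_pos: [550.8, 13.8, 148.8]
tcp_rot: [180.0, -0.2, -169.9]
ft_force: [0.8, -1.1, -1.7]
finger_gap: 53.4
grip_force: 42.5
```

Emit:
apply_moves --series "0.0332 -0.068 0 0 1; 0.0332 -0.068 0 0 1; 0.0332 -0.068 0 0 1; 0.0332 -0.068 0 0 1; 0.0332 -0.068 0 0 1"

```text
time: 20.9
tool_pos: [519.6, -94.9, 148.9]
tcp_rot: [179.9, -0.2, -169.9]
ft_force: [-0.1, -0.2, -1.6]
finger_gap: 53.1
grip_force: 42.5
```

Emit:
apply_moves --series "0.0332 -0.068 0 0 1; 0.0332 -0.068 0 0 1; 0.025 -0.051 0 0 1; 0.0166 -0.034 0 0 1; 0 0 0 0 1"

```text
time: 21.32
tool_pos: [499.6, -166.5, 149.5]
tcp_rot: [180.0, -0.2, -170.1]
ft_force: [0.6, 1.1, -2.1]
finger_gap: 53.3
grip_force: 42.6
```

Emit:
apply_moves --series "0 0 0 0 1; 0 0 0 0 1; 0 0 0 0 1; 0 0 0 0 1"

```text
time: 21.65
tool_pos: [501.8, -163.6, 151.0]
tcp_rot: [180.0, -0.0, -169.8]
ft_force: [0.7, -0.4, -2.3]
finger_gap: 53.0
grip_force: 42.6
```

```bash
python3 -c "
from h import *
from bench import *
st=sense();print(st['tool_pos'],st['tcp_rot'],shift(st,(502.5,-164.2,28.4)))"
```

```text
[ 501.76071056 -163.64066215  151.02751799] [ 1.79985506e+02 -6.42701460e-03 -1.69838342e+02] [-0.0021 -0.0024  0.4088]
```

Emit:
apply_moves --series "-0.001 -0.001 0.03 0 1; 0 0 0.06 0 1; 0 0 0.08 0 1; 0 0 0.08 0 1; 0 0 0.065 0 1"

```text
time: 22.07
tool_pos: [501.3, -163.9, 54.4]
tcp_rot: [180.0, -0.1, -169.9]
ft_force: [-1.2, -0.4, -2.5]
finger_gap: 52.9
grip_force: 42.6
```

Emit:
apply_moves --series "0 0 0.04 0 1; 0 0 0.015 0 1; 0 0 0 0 1; 0 0 0 0 1; 0 0 0 0 1"

```text
time: 22.48
tool_pos: [503.2, -165.2, 41.8]
tcp_rot: [-179.9, 0.1, -169.9]
ft_force: [0.3, -0.6, -2.7]
finger_gap: 53.4
grip_force: 42.6
```

```bash
python3 -c "
from h import *
from bench import *
st=sense();print(st['tool_pos'],st['tcp_rot'],shift(st,(502.5,-164.2,28.4)))"
```

```text
[ 503.19868646 -165.15036181   41.7514505 ] [-1.79917399e+02  1.23996003e-01 -1.69896526e+02] [0.0018 0.0036 0.0445]
```

Emit:
apply_moves --series "0.001 0.003 0.02 0 1; 0 0 0.012 0 1; 0 0 0.006 0 1; 0 0 0 0 1; 0 0 0 0 1"

```text
time: 22.9
tool_pos: [501.5, -163.8, 28.7]
tcp_rot: [180.0, -0.0, -169.9]
ft_force: [0.8, -0.6, -1.6]
finger_gap: 53.0
grip_force: 42.6
```

Emit:
apply_moves --series "0 0 0.003 0 1; 0 0 0.003 0 1; 0 0 0 0 1; 0 0 0 0 1"

```text
time: 23.23
tool_pos: [501.7, -164.0, 28.4]
tcp_rot: [-180.0, -0.0, -169.9]
ft_force: [-6.1, 3.0, 12.8]
finger_gap: 53.1
grip_force: 43.8
```

Emit:
apply_moves --series "0 0 0 0 -1; 0 0 0 0 -1; 0 0 0 0 -1; 0 0 0 0 -1; 0 0 0 0 -1"

```text
time: 23.65
tool_pos: [501.5, -163.9, 26.9]
tcp_rot: [180.0, -0.0, -169.9]
ft_force: [-0.2, -0.5, -0.8]
finger_gap: 85.2
grip_force: 0.0
```

Emit:
apply_moves --series "0 0 -0.04 0 -1; 0 0 -0.1 0 -1; 0 0 -0.1 0 -1; 0 0 -0.1 0 -1; 0 0 -0.1 0 -1"

```text
time: 24.07
tool_pos: [501.3, -163.8, 161.3]
tcp_rot: [-180.0, 0.0, -169.9]
ft_force: [0.5, -0.3, 0.2]
finger_gap: 85.7
grip_force: 0.0
```

Emit:
apply_moves --series "-0.0299 0.042 0 0 -1; -0.0598 0.084 0 0 -1; -0.0598 0.084 0 0 -1; -0.0598 0.084 0 0 -1; -0.0598 0.084 0 0 -1"

```text
time: 24.48
tool_pos: [561.7, -36.9, 160.2]
tcp_rot: [-180.0, 0.1, -169.9]
ft_force: [0.2, 0.2, 0.4]
finger_gap: 85.9
grip_force: 0.0
```

Emit:
apply_moves --series "-0.0598 0.084 0 0 -1; -0.0598 0.084 0 0 -1; -0.0598 0.084 0 0 -1; -0.0598 0.084 0 0 -1; -0.0598 0.084 0 0 -1"

```text
time: 24.9
tool_pos: [627.9, 103.3, 160.0]
tcp_rot: [-180.0, 0.0, -169.9]
ft_force: [1.0, -1.1, 0.4]
finger_gap: 85.6
grip_force: 0.0
```

Emit:
apply_moves --series "-0.0598 0.084 0 0 -1; -0.0598 0.084 0 0 -1; -0.0598 0.084 0 0 -1; -0.0299 0.042 0 0 -1; 0 0 0 0 -1"

```text
time: 25.32
tool_pos: [674.2, 203.2, 159.6]
tcp_rot: [179.9, 0.0, -169.7]
ft_force: [0.4, 0.1, -0.5]
finger_gap: 85.6
grip_force: 0.0
```

Emit:
apply_moves --series "0 0 0 0 -1; 0 0 0 0 -1; 0 0 0 0 -1; 0 0 0 0 -1"

```text
time: 25.65
tool_pos: [673.6, 198.3, 159.3]
tcp_rot: [-180.0, 0.0, -170.0]
ft_force: [-0.5, 0.3, 0.3]
finger_gap: 85.2
grip_force: 0.0
```

```bash
python3 - <<'E'
from h import *
from bench import *
st=sense();s=snapshot("top");cv2.imwrite("pics/t5.png",s["frame"])
tops(s,None,dict(mill=(644,-142,117),shaker=(572.7,-153,98),salt=(502,-164.2,86)))
print(st['tool_pos'],st['tcp_rot'],shift(st,(673.8,199.2,55.5)))
w=snapshot("wrist");tops(w,wristT(st,w),dict(cruet=(673.8,199,122)))
E
```

```text
mill mean [ 643.5 -141.8  112. ] circ 642.5 -141.6 15.4 286
shaker mean [ 572.5 -153.1   95.5] circ 572.4 -153.5 21.6 622
salt mean [ 502.  -162.7   83.1] circ 502.2 -163.6 23.2 155
[673.57369231 198.30694997 159.33163087] [-1.79988898e+02  6.79258762e-04 -1.69981066e+02] [-0.0013  0.0029  0.3461]
cruet mean [671.7 199.2 120.1] circ 673.4 199.5 13.0 1577
```

Emit:
apply_moves --series "0 0.002 0.03 0 -1; 0 0 0.07 0 -1; 0 0 0.08 0 -1; 0 0 0.08 0 -1; 0 0 0.05 0 -1"

```text
time: 26.17
tool_pos: [671.8, 199.5, 62.2]
tcp_rot: [-180.0, -0.2, -169.9]
ft_force: [-0.2, 0.0, -1.2]
finger_gap: 85.5
grip_force: 0.0
```

Emit:
apply_moves --series "0 0 0.035 0 -1; 0 0 0 0 -1; 0 0 0 0 -1; 0 0 0 0 -1; 0 0 0 0 -1"

```text
time: 26.58
tool_pos: [675.1, 200.5, 57.8]
tcp_rot: [180.0, 0.2, -169.9]
ft_force: [0.9, 0.3, 0.6]
finger_gap: 85.1
grip_force: 0.0
```

```bash
python3 -c "
from h import *
from bench import *
st=sense();print(st['tool_pos'],st['tcp_rot'],shift(st,(673.7,199.3,54)))"
```

```text
[675.05393032 200.45600711  57.7570375 ] [ 179.99398658    0.19425393 -169.90371567] [ 0.0052 -0.003   0.0125]
```

Emit:
apply_moves --series "0.003 -0.003 0.008 0 -1; 0 0 0 0 -1; 0 0 0 0 -1; 0 0 0 0 1; 0 0 0 0 1"

```text
time: 27.0
tool_pos: [672.9, 199.1, 53.2]
tcp_rot: [180.0, 0.0, -169.9]
ft_force: [-0.1, 1.0, -0.5]
finger_gap: 63.6
grip_force: 0.0
```

Emit:
apply_moves --series "0 0 0 0 1; 0 0 0 0 1; 0 0 0 0 1; 0 0 0 0 1; 0 0 0 0 1"

```text
time: 27.42
tool_pos: [673.0, 199.3, 53.5]
tcp_rot: [180.0, 0.0, -169.9]
ft_force: [-0.1, 0.4, 2.4]
finger_gap: 44.5
grip_force: 41.2
```

Emit:
apply_moves --series "0 0 -0.01 0 1; 0 0 -0.02 0 1; 0 0 -0.02 0 1; 0 0 0 0 1; 0 0 0 0 1"

```text
time: 27.83
tool_pos: [673.4, 199.1, 69.0]
tcp_rot: [-180.0, 0.1, -169.9]
ft_force: [0.6, 0.5, -1.6]
finger_gap: 44.6
grip_force: 41.0
```

```bash
python3 - <<'E'
from h import *
from bench import *
st=sense();w=snapshot("wrist");cv2.imwrite("pics/w6.png",w["frame"])
print(st['tool_pos'],st['tcp_rot'],st['ft_force'])
E
```

```text
[673.44383146 199.11373988  68.98696719] [-1.79999609e+02  8.25574975e-02 -1.69909684e+02] [ 0.62580682  0.48600523 -1.5617447 ]
```

View pics/w6.png

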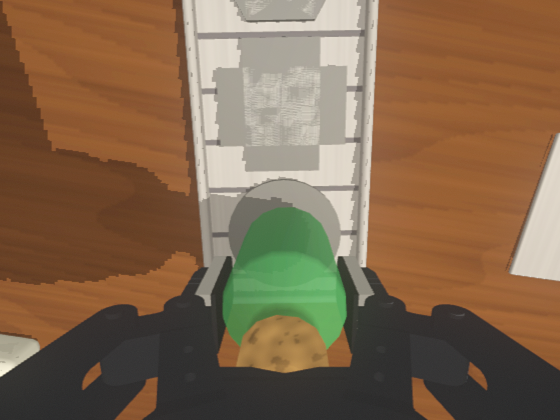

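The wrist view shows the cruet hanging upright between the pads, body at (285,290), above the round mat. Carry it to the nearest spot.

Emit:
apply_moves --series "0 0 -0.03 0 1; 0 0 -0.07 0 1; 0 0 -0.08 0 1; 0 0 -0.08 0 1; 0 0 -0.07 0 1"

```text
time: 28.3
tool_pos: [673.0, 199.1, 169.1]
tcp_rot: [180.0, 0.0, -169.9]
ft_force: [0.0, 1.0, -2.0]
finger_gap: 44.9
grip_force: 41.3
```

Emit:
apply_moves --series "0.0141 -0.015 -0.04 0 1; 0.0283 -0.0301 0 0 1; 0.0565 -0.0602 0 0 1; 0.0565 -0.0602 0 0 1; 0.0565 -0.0602 0 0 1"

```text
time: 28.72
tool_pos: [620.9, 120.3, 178.6]
tcp_rot: [-180.0, -0.1, -169.9]
ft_force: [-0.1, -0.1, -1.7]
finger_gap: 45.0
grip_force: 41.3
```

Emit:
apply_moves --series "0.0565 -0.0602 0 0 1; 0.0565 -0.0602 0 0 1; 0.0565 -0.0602 0 0 1; 0.0565 -0.0602 0 0 1; 0.0565 -0.0602 0 0 1"

```text
time: 29.13
tool_pos: [553.1, 16.4, 178.7]
tcp_rot: [180.0, -0.0, -169.9]
ft_force: [0.3, -0.2, -1.9]
finger_gap: 44.4
grip_force: 41.3
```

Emit:
apply_moves --series "0.0565 -0.0602 0 0 1; 0.0565 -0.0602 0 0 1; 0.0565 -0.0602 0 0 1; 0.0565 -0.0602 0 0 1; 0.0565 -0.0602 0 0 1"

```text
time: 29.55
tool_pos: [485.5, -87.2, 178.8]
tcp_rot: [180.0, -0.0, -169.9]
ft_force: [0.3, -0.5, -1.8]
finger_gap: 44.8
grip_force: 41.3
```

Emit:
apply_moves --series "0.0565 -0.0602 0 0 1; 0.0565 -0.0602 0 0 1; 0.0565 -0.0602 0 0 1; 0.0424 -0.0452 0 0 1; 0.0283 -0.0301 0 0 1"

```text
time: 29.97
tool_pos: [427.7, -175.9, 178.8]
tcp_rot: [-180.0, -0.0, -170.0]
ft_force: [0.6, 0.3, -2.3]
finger_gap: 45.0
grip_force: 41.3
```

Emit:
apply_moves --series "0 0 0 0 1; 0 0 0 0 1; 0 0 0 0 1; 0 0 0 0 1; 0 0 0 0 1"

```text
time: 30.38
tool_pos: [429.7, -173.8, 179.0]
tcp_rot: [180.0, -0.0, -169.8]
ft_force: [-0.1, -0.6, -2.2]
finger_gap: 45.0
grip_force: 41.3
```

```bash
python3 -c "
from h import *
from bench import *
st=sense();print(st['tool_pos'],st['tcp_rot'],shift(st,(430.2,-174.6,49.5)))"
```

```text
[ 429.71881991 -173.77386702  179.03291649] [ 1.79987578e+02 -6.22401997e-04 -1.69842154e+02] [-0.0011 -0.0031  0.4318]
```

Emit:
apply_moves --series "0 -0.001 0.03 0 1; 0 0 0.07 0 1; 0 0 0.08 0 1; 0 0 0.08 0 1; 0 0 0.08 0 1"

```text
time: 30.8
tool_pos: [429.5, -174.2, 75.5]
tcp_rot: [-180.0, 0.0, -169.9]
ft_force: [0.3, 0.3, -1.4]
finger_gap: 45.0
grip_force: 41.3
```

Emit:
apply_moves --series "0 0 0.04 0 1; 0 0 0.015 0 1; 0 0 0 0 1; 0 0 0 0 1; 0 0 0 0 1"

```text
time: 31.22
tool_pos: [430.5, -175.1, 61.8]
tcp_rot: [-179.9, 0.1, -169.9]
ft_force: [-1.2, 0.2, -2.8]
finger_gap: 45.0
grip_force: 41.4
```

```bash
python3 -c "
from h import *
from bench import *
st=sense();print(st['tool_pos'],st['tcp_rot'],shift(st,(430.2,-174.6,49.5)))"
```

```text
[ 430.48490971 -175.13187075   61.83294   ] [-1.79923781e+02  9.58650606e-02 -1.69890777e+02] [0.0007 0.002  0.0411]
```

Emit:
apply_moves --series "0 0.001 0.018 0 1; 0 0 0.011 0 1; 0 0 0.006 0 1; 0 0 0 0 1; 0 0 0 0 1"

```text
time: 31.63
tool_pos: [429.3, -174.4, 50.0]
tcp_rot: [180.0, -0.0, -169.9]
ft_force: [-0.3, -1.0, -2.3]
finger_gap: 45.0
grip_force: 41.4
```

Emit:
apply_moves --series "0 0 0.003 0 1; 0 0 0.003 0 1; 0 0 0 0 1; 0 0 0 0 1"

```text
time: 31.97
tool_pos: [430.0, -174.5, 49.3]
tcp_rot: [-180.0, 0.0, -169.9]
ft_force: [-2.7, 2.9, 6.7]
finger_gap: 44.7
grip_force: 42.1
```

Emit:
apply_moves --series "0 0 0 0 -1; 0 0 0 0 -1; 0 0 0 0 -1; 0 0 0 0 -1; 0 0 0 0 -1"

```text
time: 32.38
tool_pos: [429.4, -174.5, 48.3]
tcp_rot: [-180.0, 0.0, -169.9]
ft_force: [0.5, 0.1, -0.5]
finger_gap: 85.4
grip_force: 0.0
```

Emit:
apply_moves --series "0 0 -0.04 0 -1; 0 0 -0.1 0 -1; 0 0 -0.1 0 -1; 0 0 -0.1 0 -1; 0 0 -0.1 0 -1"

```text
time: 32.8
tool_pos: [429.1, -174.3, 181.5]
tcp_rot: [180.0, -0.0, -169.9]
ft_force: [-0.0, -0.7, -0.2]
finger_gap: 85.3
grip_force: 0.0
```

Emit:
apply_moves --series "0 0.05 -0.03 0 -1; 0 0.1 0 0 -1; 0 0.1 0 0 -1; 0 0.1 0 0 -1; 0 0.1 0 0 -1"

```text
time: 33.22
tool_pos: [405.3, -40.5, 189.4]
tcp_rot: [-180.0, 0.0, -170.0]
ft_force: [0.8, 0.2, -0.1]
finger_gap: 85.1
grip_force: 0.0
```

Emit:
apply_moves --series "0 0.1 0 0 -1; 0 0.1 0 0 -1; 0 0.05 0 0 -1; 0 0 0 0 -1; 0 0 0 0 -1"

```text
time: 33.63
tool_pos: [392.6, 32.7, 189.3]
tcp_rot: [-180.0, 0.0, -169.8]
ft_force: [-0.8, -0.4, 0.6]
finger_gap: 85.3
grip_force: 0.0
```

```bash
python3 - <<'E'
from h import *
from bench import *
s=snapshot("top");cv2.imwrite("pics/t7.png",s["frame"])
tops(s,None,dict(mill=(644,-142,117),shaker=(572.7,-153,98),salt=(502,-164.2,86),cruet=(430.5,-174.5,118)))
print(sense()['tool_pos'])
E
```

```text
mill mean [ 643.7 -141.8  112.1] circ 643.6 -141.9 14.6 285
shaker mean [ 572.4 -152.8   95.4] circ 573.1 -153.4 21.7 632
salt mean [ 501.3 -164.4   83.2] circ 501.6 -164.1 23.6 155
cruet mean [ 432.2 -172.2  116.4] circ 431.7 -173.4 13.1 270
[392.73444334  32.0186894  189.32701687]
```

View pics/t7.png

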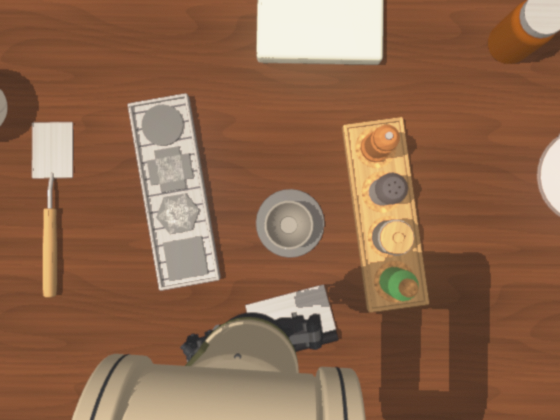

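All four stand upright on the tray. From far to near, that is the mill (384,138), shaker (390,188), salt jar (397,237) and cruet (402,285), each within about 1.5 mm of its spot, and the gripper is clear. Handing in.

```bash
python3 -c "
from bench import hand_in
print(hand_in())"
```

```text
the job is handed in; nothing more can be done
None
```

The job is handed in: pepper mill, shaker, salt jar and cruet stand upright on the tray from farthest to nearest cork spot, each measured within about 1.5 mm of centre, and the last move ended at about 34 s of the 109 s allowed.

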